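# Hang the wide bar pail on the twin-hook stand

### The arm

A 6-joint arm with a two-finger parallel gripper is mounted at the origin on the work surface. World frame = base frame: x ahead of the robot, y to its left, z up, the work surface at z = 0. Lengths are in m, angles in rad, forces in N, time in s.
With the tool pointing down it reaches from about 0.25 to 0.8 m from the base axis. Payload 3.9 kg.
Tool frame: the origin (TCP) lies midway between the tips of the shut fingers; the grasp point (between the pads) lies 19 mm behind it; x points along the fingers, z is the direction in which the jaws open and shut, and the axes are right-handed (so a half turn about x gives the same grasp; the last joint's range is limited). The gripper opens to 85 mm and grips with 20 to 120 N. Pads are 22 mm wide; open, the fingers measure 114 mm over their backs; the gripper's body (76 mm by 85 mm) begins 54 mm behind the grasp point. The pads swing forward as they close: fully open they stand 13 mm farther back than shut.
Start: joints at [1.251, 0.26, -0.138, 1.173, 0, 1.571], TCP at [0.165, 0.498, 0.231] pointing down, gripper open.
Joint ranges: [-2.78, 2.78], [-0.83, 1.72], [-1.28, 1.37], [-1.9, 2.12], [-1.57, 1.48], [-3.14, 3.14]. Speed limits (rad/s): [2.57, 2.57, 3.14, 3.14, 3.14, 3.14].

### API

Orientations are given as a rotation vector (axis times angle).
In Python, from bench import * gives the robot as it stands.
- The arm moves only by the shell command python3 -m inch 'ROWS'. ROWS is JSON, a list of rows, each an object of numbers: "wx", "wy", "wz": the turn, a rotation vector about the tool's x, y, z in degrees; "dx", "dy", "dz": the shift along the tool's x, y, z in cm; "grip": the opening, from 0 (shut) to 1 (fully open). In form: [{"wx": .., "wy": .., "wz": .., "dx": .., "dy": .., "dz": .., "grip": ..}, ...]. A call has 1 to 20 rows; each row is the pose to reach, as a shift and turn from the pose commanded when the call began, along the tool's axes at that moment; what a row does not reach only later rows make up. A row lasts 1/12 s, in which the tool goes at most 41.7 mm and 7.16 degrees, less where a joint would pass 70% of its speed; a pose out of reach is approached as far as the arm can. A call with a gripper value outside its range is refused whole. The fingers move at their own pace and stop on an object; the grip force is fixed at half the most. Time passes only in rows, so rows that repeat a pose let the fingers close. It gives the time, the measured TCP pose, the force and the opening at its end, in the units of the state.
- get_state(): the state, without advancing time (a new reading comes with each control period).
- camera(name): name is "scene" or "top" or "wrist"; returns (picture, depth): 400x640x3 uint8, red, green, blue; 400x640 float32, m along the optical axis (not along the pixel's ray), 0 where there is no reading.
- camera_info(name): a dict with "camera_matrix" (3x3 intrinsics, pixels), "D" ([k1, k2, p1, p2, k3] as OpenCV has them; the pictures are not rectified), "R" (3x3) and "t" (3): a world point X has camera coordinates R X + t. Camera axes: x right, y down, z forward; pixel columns grow to the right and rows downward; lengths in m; the calibration is good to about 2 mm. A picture is of the moment at which its call begins: read the wrist's pose just before it. camera_info takes no time and is no camera call; for the wrist camera it gives the pose at the moment of the call.
- close_job(): hands the job in, once; it reports no verdict.
The state is a dict: "time_s": time; "qpos": joint angles; "qd": joint speeds; "joint_efforts": joint torques, N m; "tcp_pos": TCP position; "orientation": TCP orientation; "force": force on the tool from outside, world axes, zero at the start; "moment": the same for the moment, N m; "finger_gap": finger opening in m.
Only numpy, scipy, OpenCV 4.12 (cv2) and the standard library are available. Lean on these libraries where they do the work, as an engineer would, in place of code of your own. Each camera call takes 0.05 s, during which the arm holds its last target. There are 200 camera calls.

### The job

The bar top is about to be wiped: swing the folded wire bail of the wide steel pail upright while the pail still stands on the surface, then hang the pail by the bail's crossbar on both hooks of the twin-hook stand, and let go so that it hangs straight and still. Do not tip the pail over, and leave the slim pail where it is.

Things in the scene. Friction and masses are not known exactly. Their poses are not given: they have to be found in the camera images.
- wide_pail: The wide low steel pail, to be hung: 108 mm across the rim, 93 mm at the foot, 90 mm high, 0.35 to 0.6 kg, loose. Origin: centre of its underside, z up. Its wire bail turns on an axis along the pail's y, through the centre line, 80 mm up. Folded, the bail sticks out level over the pail's -x side, which faces away from the robot within 0.4 rad.
- wide_bail (a joint): Bail angle of the wide pail (rad): 0 folded level over the -x side, on a stop; 1.57 upright; up to 2.9 on the far side. Starts at 0 to 0.35. Light and a little stiff: it stays where it is left (0.3 N at the crossbar moves it). Once hung, the pail swings on this hinge to within about 0.15 rad of level.
- bail_bar (a point): Middle of the bail's crossbar, a round steel bar 10 mm thick, 118 mm long, along the pail's y; in the pail's frame at x = -100 cos(angle), y = 0, z = 80 + 100 sin(angle) mm. Folded, it is 41 mm clear of the rim; upright, 85 mm above it. 6 mm wires at its ends run to the hinge. The frame turns with the bail, y along the bar.
- stand: Steel stand with twin hooks, fixed: base 170 x 130 x 12 mm, one post 97 mm behind (+x of) the hooks, two 8 mm round hooks at y = +-36 mm reaching from the post top (254 mm high) to -x, tips free, 64 mm gap between. Origin on the surface below the saddles; z up; -x faces the robot within 0.3 rad.
- hook_seat (a point): Where the crossbar's middle rests when hung: 240 mm above the stand's origin, midway between the hooks, same axes as the stand. Each hook has a 20 mm long saddle here, an upturned tip at x = -28 mm with its top 18 mm above this point, and an arm behind 12 mm above it. The bar passes over the tips from -x, the pail below the hooks, then goes down.
- slim_pail: The slim steel pail, a bystander to leave alone: 72 mm across, 105 mm high, with a small folded bail reaching 60 mm from its axis. Origin: centre of its underside. It and the wide pail swap places at random, 0.17 to 0.32 m apart.
Not all that is in view belongs to the job. Leave any purple or turquoise look-alike of the wide_pail alone. Of the things shaped like the stand, the steel one is meant.

How it is judged:
On the way:
1. the wide pail's bail is upright (within about 20 degrees) while the pail stands on the surface (value of joint wide_bail between 1.2 and 1.95 rad and height (world z) of wide_pail below 0.008 m and angle between wide_pail's own z axis and vertical below 0.12 rad), for 0.1 s.
At the end, for the whole second after the job is handed in: The wide pail hangs by its crossbar in the saddles of both hooks: the bar's middle within 15 mm (front to back), 20 mm (sideways) and 10 mm (height) of the seat point, the bar along the seat's y within 0.2 rad, the pail clear of the surface, within 0.3 rad of level and at rest (x of bail_bar in the frame of hook_seat between -0.015 and 0.015 m and y of bail_bar in the frame of hook_seat between -0.02 and 0.02 m and z of bail_bar in the frame of hook_seat between -0.01 and 0.01 m and angle between the y axis of bail_bar and the y axis of hook_seat, either way round below 0.2 rad and angle between wide_pail's own z axis and vertical below 0.3 rad and linear speed of wide_pail below 0.05 m/s and height (world z) of wide_pail above 0.04 m); the robot touches nothing.
It fails at once if the wide pail is tipped by more than 0.7 rad (angle between wide_pail's own z axis and vertical above 0.7 rad).
It fails at once if the slim pail is shifted by more than 30 mm or tipped (distance of slim_pail from where it was at the start of the episode above 0.03 m or angle between slim_pail's own z axis and vertical above 0.5 rad).
It also fails if it takes over 69 s, if anything falls off the work surface, if the arm or the gripper's body presses on something with over 40 N, if the wrist force passes 120 N, or if a joint passes its speed limit or range.

## Working session

There is one attempt and no reset: what is moved stays moved. The work goes in short steps, Python scripts to look and compute and a shell command to move; the robot and the scene stay as the last step left them, time stands still between calls to the robot, and variables do not carry over. Pictures are saved under pics/ and viewed, about 8 in all and at most 12, crops included, and the job is handed in when it is done.

```bash
mkdir -p pics; ls; python3 - <<'E'
from bench import *
import cv2
s=get_state();print(s)
for n in("scene","top"):
    p,d=camera(n);cv2.imwrite(f"pics/{n}0.png",p[:,:,::-1]);import numpy as np;np.savez(f"{n}0.npz",p=p,d=d)
    print(n,camera_info(n))
E
```

```text
pics
{'time_s': 0.0, 'qpos': array([ 1.25098918e+00,  2.60693862e-01, -1.39393373e-01,  1.17270608e+00,
        1.62760109e-05,  1.57084605e+00]), 'qd': array([ 0.00078683,  0.00084633,  0.00031072, -0.00015145, -0.00131458,
        0.00056444]), 'joint_efforts': array([-1.86696211e-04, -4.05681789e+01,  2.53920203e+01,  1.86739303e-02,
        1.26255404e-04,  1.36661916e-05]), 'tcp_pos': array([0.16482761, 0.49772147, 0.23045056]), 'orientation': array([-0.97161512,  1.34537956,  0.96969847]), 'force': array([-0.42751434,  0.14430554, -1.25696918]), 'moment': array([-0.0324772 ,  0.01625539, -0.01549857]), 'finger_gap': 0.08573310430476494}
scene {'camera_matrix': array([[421.70384127,   0.        , 322.03019746],
       [  0.        , 421.70384127, 205.12823562],
       [  0.        ,   0.        ,   1.        ]]), 'D': array([0.01970274, 0.        , 0.        , 0.        , 0.        ]), 'R': array([[ 0.73816782,  0.67459465,  0.00550735],
       [ 0.53964134, -0.58555824, -0.60490394],
       [-0.40484009,  0.44949261, -0.79627941]]), 't': array([-0.34063896, -0.0821746 ,  1.54843289])}
top {'camera_matrix': array([[508.97889436,   0.        , 313.5209555 ],
       [  0.        , 508.97889436, 205.14837067],
       [  0.        ,   0.        ,   1.        ]]), 'D': array([-0.08597429,  0.        ,  0.        ,  0.        ,  0.        ]), 'R': array([[-0.00558194, -0.99993038,  0.01039578],
       [-0.99001424,  0.00406162, -0.14090889],
       [ 0.14085685, -0.01107852, -0.98996799]]), 't': array([0.03138485, 0.43843182, 1.60760743])}
```

View pics/scene0.png

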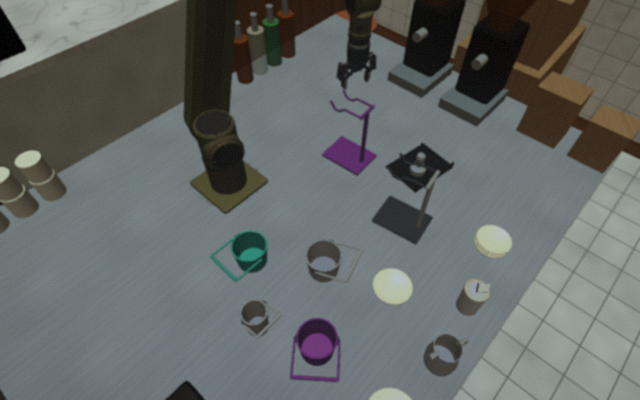

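View pics/top0.png

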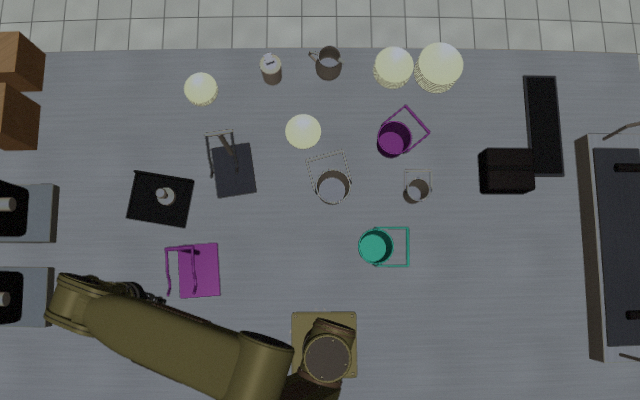

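The steel wide pail is at top (333,186) and scene (323,262), with its bail pointing away. The slim pail is at top (417,190), and the steel stand is at top (232,165) and scene (412,205). The purple and turquoise pails and the purple stand are decoys. I'll enlarge to confirm and measure from depth.

```bash
cat > h.py <<'E'
import numpy as np, cv2
from bench import *
from scipy.spatial.transform import Rotation as Rn
def cloud(d,ci):
    h,w=d.shape; v,u=np.mgrid[0:h,0:w]
    n=cv2.undistortPoints(np.stack([u,v],-1).reshape(-1,1,2).astype(np.float64),ci["camera_matrix"],ci["D"]).reshape(h,w,2)
    c=np.dstack([n,np.ones((h,w))])*d[...,None]
    X=(c-ci["t"])@ci["R"]; X[d==0]=np.nan
    return X
E
python3 - <<'E'
from h import *
f=np.load("top0.npz");X=cloud(f["d"],camera_info("top"))
g=np.load("scene0.npz");Y=cloud(g["d"],camera_info("scene"))
a=cv2.resize(f["p"][120:215,120:350],None,fx=3.4,fy=3.1,interpolation=3)
b=cv2.resize(g["p"][140:290,290:480],None,fx=2,fy=2,interpolation=3)
b=cv2.copyMakeBorder(b,0,0,0,a.shape[1]-b.shape[1],0)
cv2.imwrite("pics/crop.png",np.vstack([a,b])[:,:,::-1])
def bx(P,lo,hi): 
    m=(P>=lo).all(-1)&(P<=hi).all(-1);return P[m]
print("px",X[186,333],X[190,417],X[165,232])
c=X[186,333]
for n,P in(("top",X),("scene",Y)):
  r=bx(P,[c[0]-.09,c[1]-.09,.07],[c[0]+.2,c[1]+.09,.3])
  print(n,"pail>70",len(r),r.min(0),r.max(0))
  r2=r[(r[:,2]>.082)&(r[:,2]<.096)]
  if len(r2)>6:(q,rad)=cv2.minEnclosingCircle(r2[:,:2].astype(np.float32));print("rim",q,rad)
  print(np.round(r[np.argsort(r[:,0])][-25:],3).tolist())
  r=bx(P,[.3,.05,.2],[.75,.45,.3]);print("stand hi",len(r));print(np.round(r[::max(1,len(r)//60)],3).tolist())
E
```

```text
px [ 0.50463153 -0.03520022  0.01055757] [ 0.4915814  -0.31340891  0.00398892] [0.57559521 0.29677861 0.01414857]
top pail>70 487 [ 0.43604355 -0.08824065  0.07004756] [0.60244653 0.05275209 0.11799633]
rim (0.5097979307174683, -0.023943563923239708) 0.07545927911996841
[[0.594, -0.019, 0.097], [0.594, -0.056, 0.11], [0.594, -0.06, 0.096], [0.595, -0.044, 0.108], [0.595, -0.063, 0.107], [0.595, -0.038, 0.107], [0.595, -0.06, 0.106], [0.595, -0.047, 0.105], [0.596, -0.035, 0.104], [0.596, -0.044, 0.116], [0.596, -0.05, 0.114], [0.597, -0.056, 0.112], [0.597, -0.026, 0.097], [0.598, -0.047, 0.109], [0.598, -0.041, 0.108], [0.598, -0.054, 0.106], [0.599, -0.06, 0.105], [0.599, -0.038, 0.102], [0.6, -0.063, 0.101], [0.6, -0.05, 0.112], [0.601, -0.047, 0.11], [0.602, -0.054, 0.106], [0.602, -0.06, 0.105], [0.602, -0.063, 0.104], [0.602, -0.057, 0.102]]
stand hi 383
[[0.628, 0.275, 0.249], [0.626, 0.292, 0.246], [0.625, 0.274, 0.25], [0.621, 0.308, 0.252], [0.621, 0.291, 0.252], [0.622, 0.275, 0.248], [0.618, 0.325, 0.253], [0.619, 0.308, 0.251], [0.617, 0.29, 0.257], [0.618, 0.274, 0.254]
[... 2790 characters left out ...]
[0.556, 0.256, 0.248], [0.623, 0.316, 0.25], [0.541, 0.25, 0.237], [0.557, 0.255, 0.247], [0.622, 0.301, 0.258], [0.542, 0.25, 0.234], [0.56, 0.251, 0.247], [0.575, 0.258, 0.254], [0.625, 0.309, 0.249], [0.574, 0.256, 0.25], [0.621, 0.298, 0.251], [0.579, 0.259, 0.247], [0.621, 0.294, 0.25], [0.584, 0.256, 0.249], [0.62, 0.285, 0.252], [0.587, 0.258, 0.245], [0.603, 0.264, 0.252], [0.629, 0.294, 0.247], [0.604, 0.262, 0.251], [0.628, 0.282, 0.253], [0.609, 0.261, 0.251], [0.627, 0.273, 0.255], [0.613, 0.26, 0.25], [0.627, 0.267, 0.255], [0.616, 0.26, 0.249], [0.63, 0.268, 0.253], [0.626, 0.261, 0.251], [0.628, 0.301, 0.218], [0.627, 0.298, 0.215], [0.627, 0.302, 0.206], [0.63, 0.296, 0.209]]
```

View pics/crop.png

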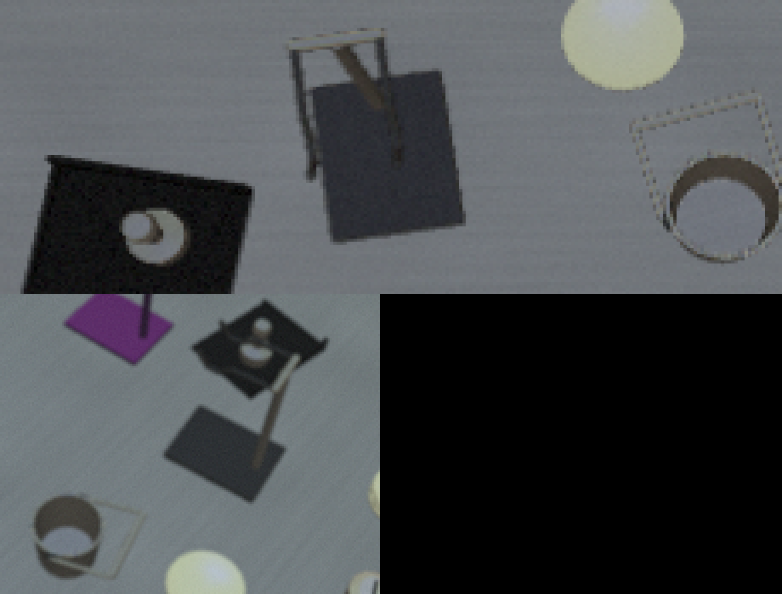

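Confirmed: both targets are bare steel. Next I fit the pail, bail and stand models to the depth points.

```bash
cat >> h.py <<'E'
def goal(p,yaw,tilt=0,flip=0):
    """tool down, jaw axis along yaw direction (world), tilt deg>0: fingers point back (against jaw dir). p = grasp-point target"""
    j=np.array([np.cos(yaw),np.sin(yaw),0]);t=np.radians(tilt)
    x=np.array([0,0,-1])*np.cos(t)-j*np.sin(t)
    z=j*np.cos(t)-np.array([0,0,1])*np.sin(t)
    if flip:z=-z
    R=np.column_stack([x,np.cross(z,x),z])
    return np.array(p)+0.019*x,R
def rel(P,R,s=None,base=None):
    if base is None:
        s=s or get_state(); base=(s["tcp_pos"],Rn.from_rotvec(s["orientation"]).as_matrix())
    p0,R0=base
    return np.round((R0.T@(P-p0))*100,2),np.round(np.degrees(Rn.from_matrix(R0.T@R).as_rotvec()),1)
E
python3 - <<'E'
from h import *
from scipy.optimize import least_squares
f=np.load("top0.npz");X=cloud(f["d"],camera_info("top")).reshape(-1,3)
g=np.load("scene0.npz");Y=cloud(g["d"],camera_info("scene")).reshape(-1,3)
def bx(P,lo,hi): return P[(P>=lo).all(-1)&(P<=hi).all(-1)]
def seg(P,a,b):
    t=np.clip(((P-a)@(b-a))/((b-a)@(b-a)),0,1);return np.linalg.norm(P-a-t[:,None]*(b-a),axis=1)
def pail(q,P):
    x,y,w,a=q;c,s=np.cos(w),np.sin(w)
    L=(P-[x,y,0]);L=np.column_stack([L[:,0]*c+L[:,1]*s,-L[:,0]*s+L[:,1]*c,L[:,2]])
    B=lambda yy,r:np.array([-r*np.cos(a),yy,.08+r*np.sin(a)])
    d=[np.abs(seg(L,B(-.057,.1),B(.057,.1))-.005),np.abs(seg(L,B(-.057,0),B(-.057,.1))-.003),np.abs(seg(L,B(.057,0),B(.057,.1))-.003),
       np.hypot(np.hypot(L[:,0],L[:,1])-.0535,np.maximum(0,L[:,2]-.09))]
    return np.min(d,0)
def stand(q,P):
    x,y,w=q;c,s=np.cos(w),np.sin(w)
    L=(P-[x,y,0]);L=np.column_stack([L[:,0]*c+L[:,1]*s,-L[:,0]*s+L[:,1]*c,L[:,2]])
    pts=np.array([[-.028,.254],[-.012,.231],[.01,.231],[.025,.248],[.097,.25]]);d=[]
    for yy in(-.036,.036):
        v=[np.array([p[0],yy,p[1]]) for p in pts]
        d+=[np.abs(seg(L,a,b)-.004) for a,b in zip(v,v[1:])]
    d.append(np.abs(seg(L,np.array([.097,-.036,.25]),np.array([.097,.036,.25]))-.004))
    return np.min(d,0)
for n,C in(("top",X),("scene",Y),("both",np.vstack([X,Y]))):
    P=bx(C,[.40,-.12,.065],[.64,.07,.16])
    r=least_squares(pail,[.495,-.024,np.pi+.2,.25],args=(P,),loss="soft_l1",f_scale=.004)
    S=bx(C,[.46,.2,.222],[.66,.4,.28])
    q=least_squares(stand,[.524,.288,.12],args=(S,),loss="soft_l1",f_scale=.004)
    print(n,r.x,np.median(pail(r.x,P)),q.x,np.median(stand(q.x,S)))
    x,y,w,a=r.x;print(" bar",x-.1*np.cos(a)*np.cos(w),y-.1*np.cos(a)*np.sin(w),.08+.1*np.sin(a))
s=get_state();print(Rn.from_rotvec(s["orientation"]).as_matrix().round(2))
E
```

```text
top [ 0.48906183 -0.0299405   3.40810847  0.27220108] 0.0021730408835839744 [0.52109989 0.28755814 0.14688325] 0.0014644292995897124
 bar 0.5819794055447142 -0.00457301236651312 0.10688521262234318
scene [ 0.49658947 -0.03186685  3.42488514  0.25740054] 0.0017507965929329516 [0.52693946 0.28695235 0.15178178] 0.0013409159670599597
 bar 0.5894403182931329 -0.004835880168513142 0.10545675917673009
both [ 0.49358048 -0.03149001  3.43036207  0.27197744] 0.0023362644355189575 [0.52373049 0.28693308 0.15115676] 0.0014665362677411748
 bar 0.5859163434072646 -0.0040595060976057785 0.10686367108251911
[[-0.   -0.95  0.31]
 [-0.    0.31  0.95]
 [-1.    0.   -0.  ]]
```

```bash
python3 - <<'E'
from h import *
print(rel(*goal([.64,.012,.25],.28,28)), rel(*goal([.64,.012,.40],.28,28)))
E
```

```text
(array([ -0.21, -59.64, -31.69]), array([54.5, 25.7, 13.6])) (array([-15.21, -59.64, -31.71]), array([54.5, 25.7, 13.6]))
```

```bash
python3 -m inch '[{"dx":-15,"grip":0.4},{"dx":-15,"grip":0.4},{"dx":-15,"grip":0.4},{"dx":-15,"grip":0.4},{"dx":-15,"dy":-59.6,"dz":-31.7,"wx":54.5,"wy":25.7,"wz":13.6,"grip":0.4},{"dx":-15,"dy":-59.6,"dz":-31.7,"wx":54.5,"wy":25.7,"wz":13.6,"grip":0.4},{"dx":-15,"dy":-59.6,"dz":-31.7,"wx":54.5,"wy":25.7,"wz":13.6,"grip":0.4},{"dx":-15,"dy":-59.6,"dz":-31.7,"wx":54.5,"wy":25.7,"wz":13.6,"grip":0.4},{"dx":-15,"dy":-59.6,"dz":-31.7,"wx":54.5,"wy":25.7,"wz":13.6,"grip":0.4},{"dx":-15,"dy":-59.6,"dz":-31.7,"wx":54.5,"wy":25.7,"wz":13.6,"grip":0.4},{"dx":-15,"dy":-59.6,"dz":-31.7,"wx":54.5,"wy":25.7,"wz":13.6,"grip":0.4},{"dx":-15,"dy":-59.6,"dz":-31.7,"wx":54.5,"wy":25.7,"wz":13.6,"grip":0.4},{"dx":-15,"dy":-59.6,"dz":-31.7,"wx":54.5,"wy":25.7,"wz":13.6,"grip":0.4},{"dx":-15,"dy":-59.6,"dz":-31.7,"wx":54.5,"wy":25.7,"wz":13.6,"grip":0.4},{"dx":-15,"dy":-59.6,"dz":-31.7,"wx":54.5,"wy":25.7,"wz":13.6,"grip":0.4},{"dx":-15,"dy":-59.6,"dz":-31.7,"wx":54.5,"wy":25.7,"wz":13.6,"grip":0.4},{"dx":-15,"dy":-59.6,"dz":-31.7,"wx":54.5,"wy":25.7,"wz":13.6,"grip":0.4},{"dx":-15,"dy":-59.6,"dz":-31.7,"wx":54.5,"wy":25.7,"wz":13.6,"grip":0.4},{"dx":-15,"dy":-59.6,"dz":-31.7,"wx":54.5,"wy":25.7,"wz":13.6,"grip":0.4},{"dx":-15,"dy":-59.6,"dz":-31.7,"wx":54.5,"wy":25.7,"wz":13.6,"grip":0.4}]'; python3 - <<'E'
from h import *
s=get_state();print(s["qpos"])
print("remaining",rel(*goal([.64,.012,.40],.28,28)), "to hover", rel(*goal([.64,.012,.22],.28,28)))
E
```

```text
[ 1.25104965e+00  2.60625791e-01 -1.39239038e-01  1.17269545e+00
  1.73203441e-05  1.57082389e+00]
remaining (array([-15.21, -59.64, -31.71]), array([54.5, 25.7, 13.6])) to hover (array([  2.79, -59.64, -31.68]), array([54.5, 25.7, 13.6]))validation failed for argument at $[0]...
```

```bash
python3 -m inch '[{"wx":0,"wy":0,"wz":0,"dx":-15,"dy":0,"dz":0,"grip":0.4},{"wx":0,"wy":0,"wz":0,"dx":-15,"dy":0,"dz":0,"grip":0.4},{"wx":0,"wy":0,"wz":0,"dx":-15,"dy":0,"dz":0,"grip":0.4},{"wx":0,"wy":0,"wz":0,"dx":-15,"dy":0,"dz":0,"grip":0.4},{"dx":-15,"dy":-59.6,"dz":-31.7,"wx":54.5,"wy":25.7,"wz":13.6,"grip":0.4},{"dx":-15,"dy":-59.6,"dz":-31.7,"wx":54.5,"wy":25.7,"wz":13.6,"grip":0.4},{"dx":-15,"dy":-59.6,"dz":-31.7,"wx":54.5,"wy":25.7,"wz":13.6,"grip":0.4},{"dx":-15,"dy":-59.6,"dz":-31.7,"wx":54.5,"wy":25.7,"wz":13.6,"grip":0.4},{"dx":-15,"dy":-59.6,"dz":-31.7,"wx":54.5,"wy":25.7,"wz":13.6,"grip":0.4},{"dx":-15,"dy":-59.6,"dz":-31.7,"wx":54.5,"wy":25.7,"wz":13.6,"grip":0.4},{"dx":-15,"dy":-59.6,"dz":-31.7,"wx":54.5,"wy":25.7,"wz":13.6,"grip":0.4},{"dx":-15,"dy":-59.6,"dz":-31.7,"wx":54.5,"wy":25.7,"wz":13.6,"grip":0.4},{"dx":-15,"dy":-59.6,"dz":-31.7,"wx":54.5,"wy":25.7,"wz":13.6,"grip":0.4},{"dx":-15,"dy":-59.6,"dz":-31.7,"wx":54.5,"wy":25.7,"wz":13.6,"grip":0.4},{"dx":-15,"dy":-59.6,"dz":-31.7,"wx":54.5,"wy":25.7,"wz":13.6,"grip":0.4},{"dx":-15,"dy":-59.6,"dz":-31.7,"wx":54.5,"wy":25.7,"wz":13.6,"grip":0.4},{"dx":-15,"dy":-59.6,"dz":-31.7,"wx":54.5,"wy":25.7,"wz":13.6,"grip":0.4},{"dx":-15,"dy":-59.6,"dz":-31.7,"wx":54.5,"wy":25.7,"wz":13.6,"grip":0.4},{"dx":-15,"dy":-59.6,"dz":-31.7,"wx":54.5,"wy":25.7,"wz":13.6,"grip":0.4},{"dx":-15,"dy":-59.6,"dz":-31.7,"wx":54.5,"wy":25.7,"wz":13.6,"grip":0.4}]'; python3 - <<'E'
from h import *
s=get_state();print(s["qpos"])
print("remaining",rel(*goal([.64,.012,.40],.28,28)), "to hover", rel(*goal([.64,.012,.22],.28,28)))
E
```

```text
time_s: 1.77
tcp_pos: [0.5713, 0.0256, 0.3345]
orientation: [-0.288, 2.016, 0.171]
force: [0.6, 1.0, -0.0]
finger_gap: 0.0341
[ 0.09369969  0.74645037  0.83780047  2.11537357 -0.08746624  1.40516009]
remaining (array([-6.72, -3.23,  2.61]), array([-0.1,  1.6,  0.3])) to hover (array([ 9.4 , -3.14, 10.62]), array([-0.1,  1.6,  0.3]))
```

```bash
python3 -m inch '[{"dx":9.4,"dy":-3.1,"dz":10.6,"wx":0,"wy":1.5,"wz":0,"grip":0.4},{"dx":9.4,"dy":-3.1,"dz":10.6,"wx":0,"wy":1.5,"wz":0,"grip":0.4},{"dx":9.4,"dy":-3.1,"dz":10.6,"wx":0,"wy":1.5,"wz":0,"grip":0.4},{"dx":9.4,"dy":-3.1,"dz":10.6,"wx":0,"wy":1.5,"wz":0,"grip":0.4},{"dx":9.4,"dy":-3.1,"dz":10.6,"wx":0,"wy":1.5,"wz":0,"grip":0.4},{"dx":9.4,"dy":-3.1,"dz":10.6,"wx":0,"wy":1.5,"wz":0,"grip":0.4}]'; python3 - <<'E'
from h import *
s=get_state();print(s["qpos"])
print("to hover", rel(*goal([.64,.012,.22],.28,28)))
print("to grasp", rel(*goal([.586,-.004,.107],.28,28)))
p,d=camera("wrist");ci=camera_info("wrist");np.savez("w1.npz",p=p,d=d,**ci)
cv2.imwrite("pics/w1.png",p[:,:,::-1])
X=cloud(d,ci);np.save("w1X.npy",X)
m=(X[...,2]>.085)&(X[...,2]<.16)&(X[...,0]>.5)&(X[...,0]<.66)&(abs(X[...,1])<.09)
print(m.sum())
E
```

```text
time_s: 2.27
tcp_pos: [0.6293, 0.0127, 0.2049]
orientation: [-0.293, 2.043, 0.17]
force: [-0.1, 0.5, -0.2]
finger_gap: 0.0339
[ 0.07193089  0.89127657  0.78760888  1.94637888 -0.10193911  1.38623788]
to hover (array([ 0.09, -0.36,  0.18]), array([ 0. , -0. ,  0.3]))
to grasp (array([12.71, -0.34,  0.52]), array([ 0. , -0. ,  0.3]))
2553
```

View pics/w1.png

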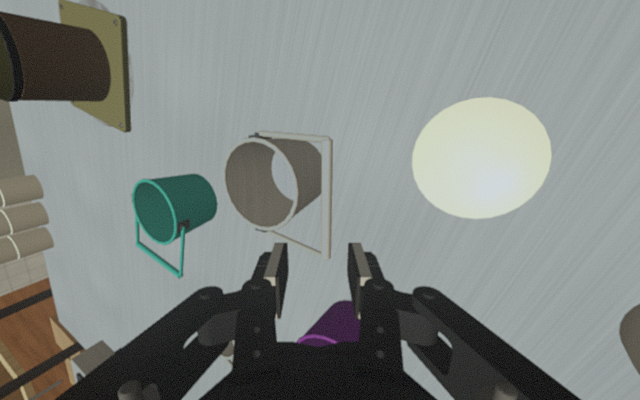

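The wide pail's crossbar runs from (331,138) to (328,257), parallel to the pads and between the fingers' planes. I'll refit from the close view.

```bash
cat >> h.py <<'E'
from scipy.optimize import least_squares
def seg(P,a,b):
    t=np.clip(((P-a)@(b-a))/((b-a)@(b-a)),0,1);return np.linalg.norm(P-a-t[:,None]*(b-a),axis=1)
def pail(q,P):
    x,y,w,a=q;c,s=np.cos(w),np.sin(w)
    L=(P-[x,y,0]);L=np.column_stack([L[:,0]*c+L[:,1]*s,-L[:,0]*s+L[:,1]*c,L[:,2]])
    B=lambda yy,r:np.array([-r*np.cos(a),yy,.08+r*np.sin(a)])
    return np.min([np.abs(seg(L,B(-.057,.1),B(.057,.1))-.005),np.abs(seg(L,B(-.057,0),B(-.057,.1))-.003),np.abs(seg(L,B(.057,0),B(.057,.1))-.003),
       np.hypot(np.hypot(L[:,0],L[:,1])-.0535,np.maximum(0,L[:,2]-.09))],0)
def fitpail(C,q0,lo,hi):
    C=C.reshape(-1,3);P=C[(C>=lo).all(-1)&(C<=hi).all(-1)]
    r=least_squares(pail,q0,args=(P,),loss="soft_l1",f_scale=.004).x
    x,y,w,a=r;bar=np.array([x-.1*np.cos(a)*np.cos(w),y-.1*np.cos(a)*np.sin(w),.08+.1*np.sin(a)])
    print("pail",r.round(4),"bar",bar.round(4),"med",np.median(pail(r,P)),len(P));return r,bar
E
python3 - <<'E'
from h import *
r,b=fitpail(np.load("w1X.npy"),[.494,-.031,3.43,.27],[.42,-.12,.07],[.64,.07,.16])
for q in(b,b+[0.0,0,.03]):print(rel(*goal(q,r[2]-np.pi,28)))
R=goal(b,r[2]-np.pi,28)
x,y,w,a=r
base=R
for A,T in((a,28),(.5,24),(.75,20),(1.0,15),(1.3,8),(1.5,0)):
    p=[x-.1*np.cos(A)*np.cos(w),y-.1*np.cos(A)*np.sin(w),.08+.1*np.sin(A)]
    print(A,T,rel(*goal(p,w-np.pi,T),base=base))
E
```

```text
pail [ 0.4973 -0.0289  3.428   0.2669] bar [ 0.5898 -0.0017  0.1064] med 0.0016649748239285379 4789
(array([12.77, -0.24,  0.95]), array([-0.3,  0.2,  0.2]))
(array([10.11, -0.25, -0.45]), array([-0.3,  0.2,  0.2]))
0.2669436729441108 28 (array([0., 0., 0.]), array([0., 0., 0.]))
0.5 24 (array([-1.5 , -0.  , -1.65]), array([ 0., -4., -0.]))
0.75 20 (array([-2.61,  0.  , -3.75]), array([ 0., -8., -0.]))
1.0 15 (array([-3.16,  0.  , -6.03]), array([  0., -13.,   0.]))
1.3 8 (array([-3.02,  0.  , -8.79]), array([  0., -20.,   0.]))
1.5 0 (array([ -2.5 ,   0.  , -10.44]), array([  0., -28.,  -0.]))
```

```bash
python3 -m inch '[{"dx":0,"dy":-0.2,"dz":0.9,"wx":0,"wy":0,"wz":0,"grip":0.3},{"dx":4,"dy":-0.2,"dz":0.9,"wx":0,"wy":0,"wz":0,"grip":0.3},{"dx":8,"dy":-0.2,"dz":0.9,"wx":0,"wy":0,"wz":0,"grip":0.3},{"dx":11,"dy":-0.2,"dz":0.9,"wx":0,"wy":0,"wz":0,"grip":0.3},{"dx":12.8,"dy":-0.2,"dz":0.9,"wx":0,"wy":0,"wz":0,"grip":0.3},{"dx":12.8,"dy":-0.2,"dz":0.9,"wx":0,"wy":0,"wz":0,"grip":0.25},{"dx":12.8,"dy":-0.2,"dz":0.9,"wx":0,"wy":0,"wz":0,"grip":0.25}]'; python3 - <<'E'
from h import *
print(rel(*goal([.5898,-.0017,.1064],.2864,28)))
p,d=camera("wrist");ci=camera_info("wrist")
cv2.imwrite("pics/w2.png",p[:,:,::-1])
r,b=fitpail(cloud(d,ci),[.497,-.029,3.428,.27],[.42,-.12,.07],[.64,.07,.12])
E
```

```text
time_s: 2.9
tcp_pos: [0.5815, -0.0039, 0.0908]
orientation: [-0.294, 2.037, 0.17]
force: [0.0, 0.4, 1.2]
finger_gap: 0.0216
(array([ 0.12, -0.03,  0.03]), array([-0.3,  0.3,  0.2]))
pail [ 0.4984 -0.0286  3.4308  0.2507] bar [ 0.5913 -0.0009  0.1048] med 0.001824410965075244 14148
```

View pics/w2.png

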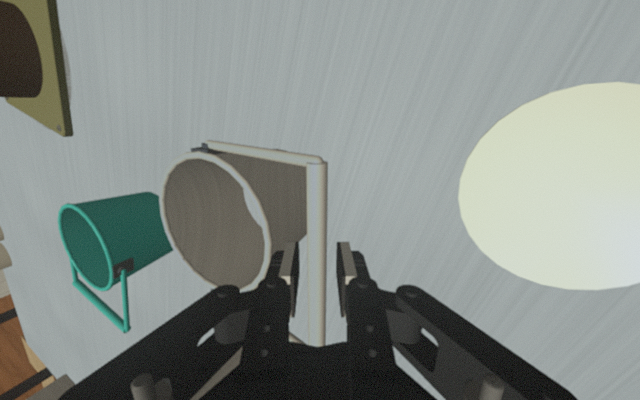

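The bar at column 317 lies between the pads (295 and 343), roughly at mid-length. Now I swing it up along the arc, caged but not gripped.

```bash
python3 -m inch '[{"dx":-0.5,"dy":0,"dz":-0.8,"wx":0,"wy":-2,"wz":0,"grip":0.22},{"dx":-1.3,"dy":0,"dz":-1.65,"wx":0,"wy":-4,"wz":0,"grip":0.22},{"dx":-1.9,"dy":0,"dz":-2.7,"wx":0,"wy":-6,"wz":0,"grip":0.22},{"dx":-2.4,"dy":0,"dz":-3.75,"wx":0,"wy":-8,"wz":0,"grip":0.22},{"dx":-2.75,"dy":0,"dz":-4.9,"wx":0,"wy":-10.5,"wz":0,"grip":0.22},{"dx":-3.0,"dy":0,"dz":-6.0,"wx":0,"wy":-13,"wz":0,"grip":0.22},{"dx":-3.0,"dy":0,"dz":-7.4,"wx":0,"wy":-16.5,"wz":0,"grip":0.22},{"dx":-2.9,"dy":0,"dz":-8.8,"wx":0,"wy":-20,"wz":0,"grip":0.22},{"dx":-2.6,"dy":0,"dz":-9.7,"wx":0,"wy":-24,"wz":0,"grip":0.22},{"dx":-2.4,"dy":0,"dz":-10.6,"wx":0,"wy":-28,"wz":0,"grip":0.22},{"dx":-2.4,"dy":0,"dz":-10.6,"wx":0,"wy":-28,"wz":0,"grip":0.22},{"dx":-2.4,"dy":0,"dz":-10.6,"wx":0,"wy":-28,"wz":0,"grip":0.22}]'; python3 - <<'E'
from h import *
p,d=camera("wrist");ci=camera_info("wrist")
cv2.imwrite("pics/w3.png",p[:,:,::-1])
r,b=fitpail(cloud(d,ci),[.498,-.029,3.43,1.4],[.42,-.12,.07],[.64,.07,.19])
print(rel(*goal(b,r[2]-np.pi,0)))
E
```

```text
time_s: 3.95
tcp_pos: [0.5027, -0.0271, 0.1619]
orientation: [-0.226, 1.551, 0.217]
force: [1.8, 0.4, -0.1]
finger_gap: 0.0188
pail [ 0.4965 -0.0286  3.4214  1.4936] bar [ 0.5039 -0.0265  0.1797] med 0.0010036219474322977 8552
(array([ 0.08,  0.05, -0.01]), array([0.2, 0.5, 0.4]))
```

View pics/w3.png

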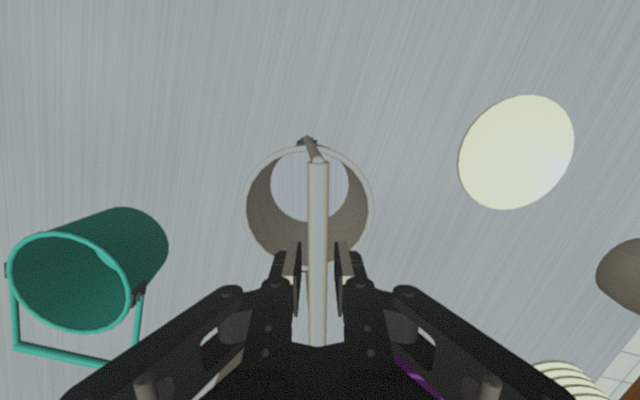

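```bash
python3 -m inch '[{"dx":0.1,"dy":0,"dz":0,"wx":0,"wy":0,"wz":0,"grip":0},{"dx":0.1,"dy":0,"dz":0,"wx":0,"wy":0,"wz":0,"grip":0},{"dx":0.1,"dy":0,"dz":0,"wx":0,"wy":0,"wz":0,"grip":0},{"dx":0.1,"dy":0,"dz":0,"wx":0,"wy":0,"wz":0,"grip":0},{"dx":0.1,"dy":0,"dz":0,"wx":0,"wy":0,"wz":0,"grip":0},{"dx":-1,"dy":0,"dz":0,"wx":0,"wy":0,"wz":0,"grip":0},{"dx":-3,"dy":0,"dz":0,"wx":0,"wy":0,"wz":0,"grip":0},{"dx":-6,"dy":0,"dz":0,"wx":0,"wy":0,"wz":0,"grip":0},{"dx":-9,"dy":0,"dz":0,"wx":0,"wy":0,"wz":0,"grip":0},{"dx":-12,"dy":0,"dz":0,"wx":0,"wy":0,"wz":0,"grip":0},{"dx":-12.5,"dy":0,"dz":0,"wx":0,"wy":0,"wz":0,"grip":0},{"dx":-12.5,"dy":0,"dz":0,"wx":0,"wy":0,"wz":0,"grip":0}]'; python3 - <<'E'
from h import *
f=np.load("top0.npz");X=cloud(f["d"],camera_info("top"));p=f["p"].astype(int)
m=(p[...,0]-p[...,1]>40)&(p[...,2]-p[...,1]>40)&(X[...,1]>.2);print("purple",np.nanmin(X[m],0),np.nanmax(X[m],0))
w=.151;e=np.array([np.cos(w),np.sin(w),0]);seat=np.array([.5237,.2869,.240])
s=get_state();print(s["force"],s["finger_gap"],s["qpos"])
print("stage",rel(*goal(seat-.09*e+[0,0,.055],w,0)))
E
```

```text
time_s: 5.0
tcp_pos: [0.5043, -0.0263, 0.285]
orientation: [-0.226, 1.552, 0.218]
force: [0.7, -0.1, -5.7]
finger_gap: 0.0077
purple [ 0.146467    0.33159799 -0.00087995] [0.31925269 0.46944991 0.26365312]
[ 0.69699048 -0.11126458 -5.66249982] 0.007683515238423912 [-0.04962149  0.20134463 -0.07671049  1.28404871 -0.00386457  1.23793126]
stage (array([ 0.71, 30.72,  1.69]), array([7.6, 0.4, 0.3]))
```

```bash
python3 -m inch '[{"dx":-1,"dy":0.7,"dz":0,"wx":0.5,"wy":0,"wz":0,"grip":0},{"dx":-1,"dy":2,"dz":0.1,"wx":1,"wy":0,"wz":0,"grip":0},{"dx":-1,"dy":4,"dz":0.2,"wx":1.5,"wy":0,"wz":0,"grip":0},{"dx":-1,"dy":6.5,"dz":0.3,"wx":2,"wy":0,"wz":0,"grip":0},{"dx":-1,"dy":9,"dz":0.4,"wx":3,"wy":0,"wz":0,"grip":0},{"dx":-1,"dy":11.5,"dz":0.5,"wx":3.5,"wy":0,"wz":0,"grip":0},{"dx":-1,"dy":14,"dz":0.6,"wx":4,"wy":0,"wz":0,"grip":0},{"dx":-1,"dy":16.5,"dz":0.7,"wx":4.5,"wy":0,"wz":0,"grip":0},{"dx":-1,"dy":19,"dz":0.9,"wx":5,"wy":0,"wz":0,"grip":0},{"dx":-1,"dy":21.5,"dz":1.1,"wx":5.5,"wy":0,"wz":0,"grip":0},{"dx":-1,"dy":24,"dz":1.3,"wx":6,"wy":0,"wz":0,"grip":0},{"dx":-1,"dy":26.5,"dz":1.4,"wx":6.5,"wy":0,"wz":0,"grip":0},{"dx":-0.5,"dy":28.5,"dz":1.5,"wx":7,"wy":0,"wz":0,"grip":0},{"dx":0,"dy":30,"dz":1.6,"wx":7.5,"wy":0.2,"wz":0.2,"grip":0},{"dx":0.5,"dy":30.7,"dz":1.7,"wx":7.6,"wy":0.4,"wz":0.3,"grip":0},{"dx":0.7,"dy":30.7,"dz":1.7,"wx":7.6,"wy":0.4,"wz":0.3,"grip":0},{"dx":0.7,"dy":30.7,"dz":1.7,"wx":7.6,"wy":0.4,"wz":0.3,"grip":0},{"dx":0.7,"dy":30.7,"dz":1.7,"wx":7.6,"wy":0.4,"wz":0.3,"grip":0}]'; cat >> h.py <<'E'
def stand(q,P):
    x,y,w=q;c,s=np.cos(w),np.sin(w)
    L=(P-[x,y,0]);L=np.column_stack([L[:,0]*c+L[:,1]*s,-L[:,0]*s+L[:,1]*c,L[:,2]])
    pts=np.array([[-.028,.254],[-.012,.231],[.01,.231],[.025,.248],[.097,.25]]);d=[]
    for yy in(-.036,.036):
        v=[np.array([p[0],yy,p[1]]) for p in pts]
        d+=[np.abs(seg(L,a,b)-.004) for a,b in zip(v,v[1:])]
    d.append(np.abs(seg(L,np.array([.097,-.036,.25]),np.array([.097,.036,.25]))-.004))
    return np.min(d,0)
E
python3 - <<'E'
from h import *
for n in("wrist","scene"):
    p,d=camera(n);ci=camera_info(n);np.savez(n+"4.npz",p=p,d=d)
    if n=="wrist":cv2.imwrite("pics/w4.png",p[:,:,::-1])
    else:
        cv2.imwrite("pics/s4.png",cv2.resize(p[90:300,250:490],None,fx=2.5,fy=2.5)[:,:,::-1])
    X=cloud(d,ci);np.save(n+"4X.npy",X);C=X.reshape(-1,3)
    P=C[(C>=[.475,.2,.222]).all(-1)&(C<=[.66,.4,.28]).all(-1)]
    if len(P)>20:
        q=least_squares(stand,[.524,.287,.15],args=(P,),loss="soft_l1",f_scale=.004).x;print(n,q,np.median(stand(q,P)),len(P))
s=get_state();print(s["force"],s["moment"],s["finger_gap"])
w=.151;e=np.array([np.cos(w),np.sin(w),0]);seat=np.array([.5237,.2869,.240])
print("off stage",rel(*goal(seat-.09*e+[0,0,.055],w,0)))
E
```

```text
time_s: 6.5
tcp_pos: [0.4318, 0.272, 0.2743]
orientation: [-0.119, 1.573, 0.116]
force: [-0.2, 0.4, -4.3]
finger_gap: 0.008
wrist [0.52384044 0.28794347 0.14497493] 0.0007029745090512405 8136
scene [0.526964   0.28690701 0.14830925] 0.0011369698768852144 343
[ 0.20048768 -0.21970105 -5.31143102] [ 0.02686919 -0.10101957  0.00746315] 0.00772945928250225
off stage (array([-0.08,  0.08,  0.26]), array([-0.1, -0.2,  0. ]))
```

View pics/w4.png

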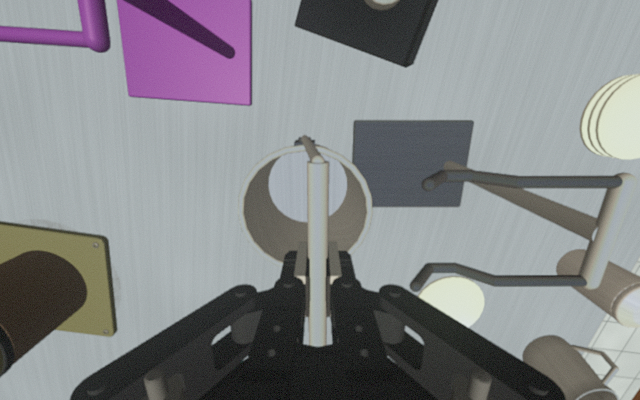

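View pics/s4.png

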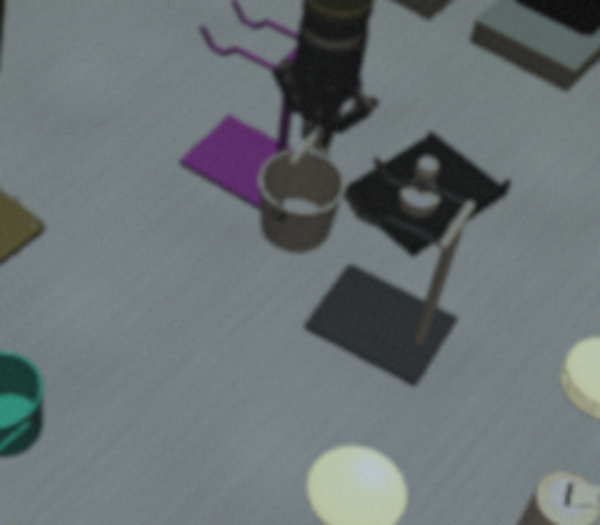

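The pail hangs level. The bar spans rows 160–345 at column 318, and the hook tips are at (430,183) and (418,285). I'll measure the bar itself and aim for the seat.

```bash
python3 - <<'E'
from h import *
X=np.load("wrist4X.npy")
b=X[165:245,312:325];b=b.reshape(-1,3);b=b[(b[:,2]>.27)&(b[:,2]<.33)]
print("bar pts z",np.median(b[:,2])-.005); vx,vy,x0,y0=cv2.fitLine(b[:,:2].astype(np.float32),cv2.DIST_L2,0,.01,.01).ravel();yaw=np.arctan2(-vx*np.sign(vy),abs(vy));print("bar yaw",yaw)
col=X[150:175,318];print(np.round(col[::2],3).tolist()); print(np.round(X[325:352:3,318],3).tolist())
far=b[np.argmax(b[:,1])];print(far)
w=.147;e=np.array([np.cos(w),np.sin(w),0]);n=np.array([-np.sin(w),np.cos(w),0]);seat=np.array([.5242,.2876,.240])
med=np.median(b,0);print("bar in seat frame, at far end y",(far-seat)@n,"front",(med-seat)@e)
print("tcp in seat frame",(get_state()["tcp_pos"]-seat)@e,(get_state()["tcp_pos"]-seat)@n)
for dx,dz in((-.09,.035),(0,.035),(0,0)):print(rel(*goal(seat+dx*e+[0,0,dz],w,0)))
E
```

```text
bar pts z 0.2940204067553007
bar yaw 0.14947315
[[0.425, 0.323, 0.205], [0.423, 0.333, 0.283], [0.423, 0.333, 0.291], [0.423, 0.333, 0.296], [0.424, 0.332, 0.297], [0.424, 0.331, 0.297], [0.424, 0.33, 0.297], [0.424, 0.33, 0.299], [0.424, 0.329, 0.299], [0.424, 0.328, 0.3], [0.424, 0.327, 0.3], [0.424, 0.326, 0.299], [0.425, 0.325, 0.299]]
[[0.437, 0.245, 0.299], [0.437, 0.243, 0.299], [0.437, 0.242, 0.3], [0.438, 0.239, 0.299], [0.438, 0.237, 0.298], [0.438, 0.235, 0.299], [0.438, 0.233, 0.299], [0.439, 0.231, 0.299], [0.431, 0.282, 0.35]]
[0.42654654 0.32968081 0.29899996]
bar in seat frame, at far end y 0.055930378777693114 front -0.09298692022605912
tcp in seat frame -0.09318725711178609 -0.0017588317890090026
(array([1.92, 0.18, 0.33]), array([ 0.1, -0.2,  0. ]))
(array([1.89, 0.16, 9.33]), array([ 0.1, -0.2,  0. ]))
(array([5.39, 0.16, 9.34]), array([ 0.1, -0.2,  0. ]))
```

```bash
python3 -m inch '[{"dx":0.3,"dy":0.1,"dz":0.5,"wx":0,"wy":0,"wz":0,"grip":0},{"dx":0.6,"dy":0.2,"dz":1.5,"wx":0,"wy":0,"wz":0,"grip":0},{"dx":0.8,"dy":0.2,"dz":2.9,"wx":0,"wy":0,"wz":0,"grip":0},{"dx":0.8,"dy":0.2,"dz":4.4,"wx":0,"wy":0,"wz":0,"grip":0},{"dx":0.8,"dy":0.2,"dz":5.9,"wx":0,"wy":0,"wz":0,"grip":0},{"dx":0.8,"dy":0.2,"dz":7.4,"wx":0,"wy":0,"wz":0,"grip":0},{"dx":0.8,"dy":0.2,"dz":8.5,"wx":0,"wy":0,"wz":0,"grip":0},{"dx":0.8,"dy":0.2,"dz":9.3,"wx":0,"wy":0,"wz":0,"grip":0},{"dx":0.8,"dy":0.2,"dz":9.3,"wx":0,"wy":0,"wz":0,"grip":0},{"dx":1.5,"dy":0.2,"dz":9.3,"wx":0,"wy":0,"wz":0,"grip":0},{"dx":2.5,"dy":0.2,"dz":9.3,"wx":0,"wy":0,"wz":0,"grip":0},{"dx":3.5,"dy":0.2,"dz":9.3,"wx":0,"wy":0,"wz":0,"grip":0},{"dx":3.5,"dy":0.2,"dz":9.3,"wx":0,"wy":0,"wz":0,"grip":0}]'; python3 - <<'E'
from h import *
p,d=camera("wrist");cv2.imwrite("pics/w5.png",p[:,:,::-1])
print(get_state()["force"])
w=.147;seat=np.array([.5242,.2876,.240])
print(rel(*goal(seat,w,0)))
E
```

```text
time_s: 7.68
tcp_pos: [0.5214, 0.288, 0.2366]
orientation: [-0.12, 1.576, 0.116]
force: [-0.4, -1.3, -4.8]
finger_gap: 0.0078
[-0.74247972 -0.55196489 -4.05923843]
(array([ 1.67, -0.09,  0.25]), array([ 0.2, -0.4,  0.1]))
```

View pics/w5.png

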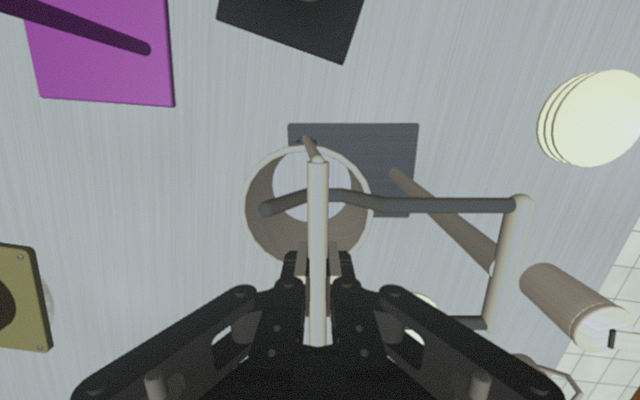

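The bar crosses the hook between its tip (265,210) and the rise behind it (~345), so it is over the saddle. I'm lowering it now.

```bash
python3 -m inch '[{"dx":0.5,"dy":0,"dz":0.2,"wx":0,"wy":0,"wz":0,"grip":0},{"dx":1,"dy":0,"dz":0.2,"wx":0,"wy":0,"wz":0,"grip":0},{"dx":1.4,"dy":0,"dz":0.2,"wx":0,"wy":0,"wz":0,"grip":0},{"dx":1.6,"dy":0,"dz":0.2,"wx":0,"wy":0,"wz":0,"grip":0},{"dx":1.6,"dy":0,"dz":0.2,"wx":0,"wy":0,"wz":0,"grip":0},{"dx":1.6,"dy":0,"dz":0.2,"wx":0,"wy":0,"wz":0,"grip":0}]'
```

```text
time_s: 8.23
tcp_pos: [0.5255, 0.2892, 0.2237]
orientation: [-0.118, 1.571, 0.118]
force: [0.3, 0.4, -5.2]
finger_gap: 0.0075
```

```bash
python3 -m inch '[{"dx":0.2,"dy":0,"dz":0,"wx":0,"wy":0,"wz":0,"grip":0},{"dx":0.3,"dy":0,"dz":0,"wx":0,"wy":0,"wz":0,"grip":0},{"dx":0.3,"dy":0,"dz":0,"wx":0,"wy":0,"wz":0,"grip":0},{"dx":0.3,"dy":0,"dz":0,"wx":0,"wy":0,"wz":0,"grip":0}]'
```

```text
time_s: 8.57
tcp_pos: [0.5256, 0.2892, 0.2208]
orientation: [-0.118, 1.571, 0.118]
force: [-0.2, 0.2, -5.2]
finger_gap: 0.008
```

```bash
python3 -m inch '[{"dx":0.1,"dy":0,"dz":0,"wx":0,"wy":0,"wz":0,"grip":0},{"dx":0.2,"dy":0,"dz":0,"wx":0,"wy":0,"wz":0,"grip":0},{"dx":0.2,"dy":0,"dz":0,"wx":0,"wy":0,"wz":0,"grip":0}]'; python3 -m inch '[{"dx":0.1,"dy":0,"dz":0,"wx":0,"wy":0,"wz":0,"grip":0},{"dx":0.2,"dy":0,"dz":0,"wx":0,"wy":0,"wz":0,"grip":0},{"dx":0.2,"dy":0,"dz":0,"wx":0,"wy":0,"wz":0,"grip":0}]'; python3 - <<'E'
from h import *
p,d=camera("wrist");ci=camera_info("wrist");cv2.imwrite("pics/w6.png",p[:,:,::-1])
X=cloud(d,ci)
b=X[165:245,312:325].reshape(-1,3);b=b[(b[:,2]>.22)&(b[:,2]<.28)];print("bar z",np.median(b[:,2])-.005)
C=X.reshape(-1,3);P=C[(C>=[.475,.2,.222]).all(-1)&(C<=[.66,.4,.28]).all(-1)]
q=least_squares(stand,[.524,.287,.15],args=(P,),loss="soft_l1",f_scale=.004).x;print(q)
E
```

```text
time_s: 8.82
tcp_pos: [0.5257, 0.2893, 0.2202]
orientation: [-0.117, 1.569, 0.118]
force: [-1.5, -0.8, 4.3]
finger_gap: 0.0078
time_s: 9.07
tcp_pos: [0.5258, 0.2894, 0.2199]
orientation: [-0.117, 1.568, 0.119]
force: [-4.1, -2.3, 12.5]
finger_gap: 0.0077
bar z 0.23897235126637176
[0.52929613 0.27227277 0.35136622]
```

View pics/w6.png

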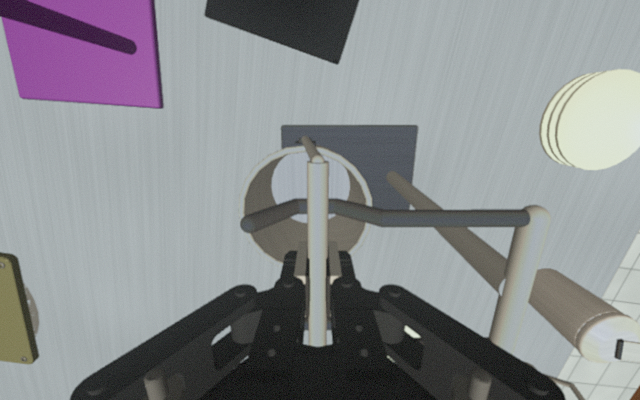

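The bar is seated: the force reversed to +12 N, and the bar lies in the flat of the saddle (columns 300–335). I'll relieve the load, open and withdraw straight up.

```bash
python3 -m inch '[{"dx":-0.3,"dy":0,"dz":0,"wx":0,"wy":0,"wz":0,"grip":0},{"dx":-0.3,"dy":0,"dz":0,"wx":0,"wy":0,"wz":0,"grip":0},{"dx":-0.3,"dy":0,"dz":0,"wx":0,"wy":0,"wz":0,"grip":0.1},{"dx":-0.3,"dy":0,"dz":0,"wx":0,"wy":0,"wz":0,"grip":0.15},{"dx":-0.3,"dy":0,"dz":0,"wx":0,"wy":0,"wz":0,"grip":0.25},{"dx":-0.3,"dy":0,"dz":0,"wx":0,"wy":0,"wz":0,"grip":0.35},{"dx":-0.3,"dy":0,"dz":0,"wx":0,"wy":0,"wz":0,"grip":0.45},{"dx":-0.3,"dy":0,"dz":0,"wx":0,"wy":0,"wz":0,"grip":0.45},{"dx":-1,"dy":0,"dz":0,"wx":0,"wy":0,"wz":0,"grip":0.45},{"dx":-2,"dy":0,"dz":0,"wx":0,"wy":0,"wz":0,"grip":0.45},{"dx":-4,"dy":0,"dz":0,"wx":0,"wy":0,"wz":0,"grip":0.45},{"dx":-7,"dy":0,"dz":0,"wx":0,"wy":0,"wz":0,"grip":0.45},{"dx":-10,"dy":0,"dz":0,"wx":0,"wy":0,"wz":0,"grip":0.45},{"dx":-13,"dy":0,"dz":0,"wx":0,"wy":0,"wz":0,"grip":0.45},{"dx":-15,"dy":0,"dz":0,"wx":0,"wy":0,"wz":0,"grip":0.45},{"dx":-15,"dy":0,"dz":0,"wx":0,"wy":0,"wz":0,"grip":0.45},{"dx":-15,"dy":0,"dz":0,"wx":0,"wy":0,"wz":0,"grip":0.45},{"dx":-15,"dy":0,"dz":0,"wx":0,"wy":0,"wz":0,"grip":0.45},{"dx":-15,"dy":0,"dz":0,"wx":0,"wy":0,"wz":0,"grip":0.45},{"dx":-15,"dy":0,"dz":0,"wx":0,"wy":0,"wz":0,"grip":0.45}]';  python3 -m inch '[{"dx":0,"dy":0,"dz":0,"wx":0,"wy":0,"wz":0,"grip":0.45},{"dx":0,"dy":0,"dz":0,"wx":0,"wy":0,"wz":0,"grip":0.45},{"dx":0,"dy":0,"dz":0,"wx":0,"wy":0,"wz":0,"grip":0.45},{"dx":0,"dy":0,"dz":0,"wx":0,"wy":0,"wz":0,"grip":0.45},{"dx":0,"dy":0,"dz":0,"wx":0,"wy":0,"wz":0,"grip":0.45},{"dx":0,"dy":0,"dz":0,"wx":0,"wy":0,"wz":0,"grip":0.45},{"dx":0,"dy":0,"dz":0,"wx":0,"wy":0,"wz":0,"grip":0.45},{"dx":0,"dy":0,"dz":0,"wx":0,"wy":0,"wz":0,"grip":0.45},{"dx":0,"dy":0,"dz":0,"wx":0,"wy":0,"wz":0,"grip":0.45},{"dx":0,"dy":0,"dz":0,"wx":0,"wy":0,"wz":0,"grip":0.45},{"dx":0,"dy":0,"dz":0,"wx":0,"wy":0,"wz":0,"grip":0.45},{"dx":0,"dy":0,"dz":0,"wx":0,"wy":0,"wz":0,"grip":0.45}]'; python3 - <<'E'
from h import *
w,d=camera("wrist");p,ds=camera("scene");w2,d2=camera("wrist")
print("motion diff",np.abs(w.astype(int)-w2).mean(), np.nanmedian(np.abs(d-d2)))
a=cv2.resize(p[90:290,300:500],(400,400));cv2.imwrite("pics/end.png",np.hstack([a,cv2.resize(w2,None,fx=.62,fy=1)])[:,:,::-1])
X=cloud(d2,camera_info("wrist"));C=X.reshape(-1,3)
from scipy.spatial import cKDTree
P=C[(C>=[.5,.2,.232]).all(-1)&(C<=[.55,.38,.25]).all(-1)]
w=.147;e=np.array([np.cos(w),np.sin(w)]);n=np.array([-e[1],e[0]]);L=P[:,:2]-[.5242,.2876]
f,y=L@e,L@n
m=(abs(f)<.02)
for lo in np.arange(-.065,.065,.01):
    k=m&(y>=lo)&(y<lo+.01)&(P[:,2]>.238)
    if k.sum():print(round(lo,3),k.sum(),f[k].mean().round(4),np.percentile(P[k,2],90).round(4))
R=C[(C>=[.42,.2,.135]).all(-1)&(C<=[.62,.38,.165]).all(-1)]
A=np.c_[R[:,:2],np.ones(len(R))]
print("rim",len(R),cv2.minEnclosingCircle(R[:,:2].astype(np.float32)),np.percentile(R[:,2],[50,95]))
E
```

```text
time_s: 10.78
tcp_pos: [0.5255, 0.2889, 0.3655]
orientation: [-0.119, 1.573, 0.117]
force: [0.1, -0.1, -0.0]
finger_gap: 0.0386
time_s: 11.78
tcp_pos: [0.526, 0.2893, 0.3667]
orientation: [-0.118, 1.571, 0.118]
force: [-0.1, -0.7, 0.3]
finger_gap: 0.0386
motion diff 2.675743489583333 0.00089752674
-0.065 32 0.0022 0.245
-0.055 85 0.0019 0.2454
-0.045 137 0.0001 0.2459
-0.035 142 -0.0011 0.2454
-0.025 92 0.002 0.2451
-0.015 93 0.0019 0.245
-0.005 92 0.0019 0.2449
0.005 99 0.0019 0.2449
0.015 99 0.0019 0.2449
0.025 146 0.0005 0.2455
0.035 184 -0.0 0.2456
0.045 110 0.0018 0.2451
0.055 66 0.0018 0.245
rim 1277 ((0.543687105178833, 0.2924255430698395), 0.07832014560699463) [0.14766143 0.15435351]
```

View pics/end.png

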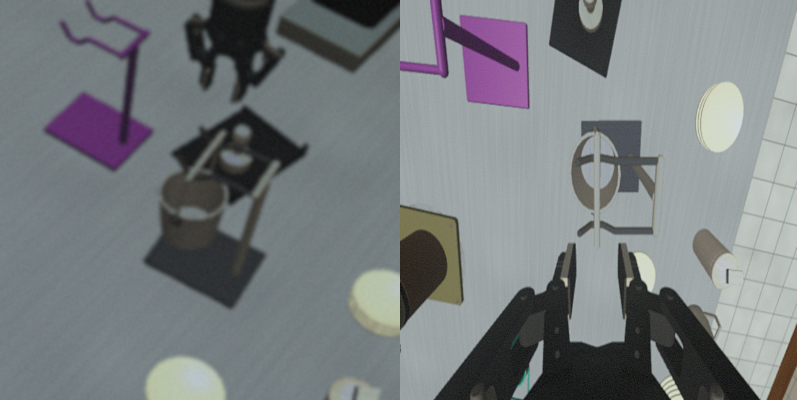

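The pail hangs level on both hooks. Its crossbar, at column 597 in the right half of the picture, crosses both saddles, and the gripper is clear.

```bash
python3 -c "from bench import *; print(close_job())"
```

```text
the job is handed in; nothing more can be done
None
```

The wide pail is hanging by its crossbar on both hooks of the steel stand, and I handed the job in at about 12 s. I swung the folded bail upright while the pail stood on the surface, with the fingers caged around the bar but not gripping it. I then gripped the bar, carried the pail over the hook tips, lowered it into the saddles, opened and withdrew straight up.

**Last checks:**
- **Bail upright:** about 1.49 rad by my fit while the pail was still on the surface, inside the 1.2–1.95 rad range.
- **Bar in the saddles:** about 2 mm from the seat front to back, centred sideways to within a few mm, and at 0.240 m height, as required.
- **Pail and gripper:** the pail looked level in the last picture, and two wrist pictures taken 0.1 s apart differed by about noise level. The gripper was 125 mm above the bar with about 0 N on the tool.

**Not confirmed:**
- **Slim pail:** I did not re-measure it at the end, but the arm never went near it.
- **Rough fits:** two fits came out wrong. The stand fit taken while the bar was seated was thrown off by the pail's bar. The final rim circle took in points from other objects. I relied on the earlier stand fits, which agreed to about 3 mm, and on direct readings of the bar.

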